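# Open the desk compartment by its concealed flush catch

### The job

Open the stationery compartment on the desk. With the fingertips feel along the flat front rail for the flush, slightly sunken catch button, which is somewhere along its middle line, and press it fully in so that the lid springs ajar; then push the lid up with the outside of the fingers until it stands upright and stays there by itself. Do not pinch the lid, and leave the other things on the desk where they are.

Things in the scene. Friction and masses are not known exactly. Their poses are not given: they have to be found in the camera images.
- case: Stationery compartment fixed to the desk: low plain wooden box, 210 mm deep (x, away from the robot at yaw 0), 346 mm wide (y), 60 mm high; origin at the centre of its underside, z up. On top, near to far: flat front rail (x -105 to -30 mm), lid (x -29 to +74), hinge rail (x +75 to +105). Its side cheeks (|y| 155 to 173 mm) stand 2 mm above the rail.
- rail_mid (a point): Middle of the front rail's top face: x -67.5, y 0, z 60 mm of the case; axes as the case. The one catch button, of the same wood as the rail, has its centre on the rail's middle line (x -67.5 mm) but at an unreported y, anywhere from -44 to +44 mm from this point: feel for it, or see its outline.
- catch_button (a joint): Travel of the catch button, m: 0 out, 0.005 fully in. A rectangle 39 mm (case x) by 49 mm (case y) in a hole 42 by 52 mm; at 0 its face lies 2.5 mm below the rail's face. It is pressed straight down, starts to move at about 1.8 N, is fully in at about 5 N, and springs back. The lid is let go from about 0.004 on.
- lid (a joint): Angle of the lid, rad: 0 shut and latched, 1.57 upright, 1.75 at its stop. Once released it springs up by itself to about 0.7 within a second; after that its stiff hinge keeps it at whatever angle it is left, and under 1 N at its free edge pushes it on.
- lid_hinge (a point): Middle of the lid's hinge line (its far edge) at its top face; x 75, y 0, z 60 mm of the case. Turns with the lid: x runs from the free edge to the hinge, y along the hinge, z out of the top face. The lid is a board 103 by 308 mm, 6 mm thick (x -104 to -1, z -6 to 0 mm), without a handle.
- lid_edge (a point): Middle of the lid's free (near) edge, at its top face; 104 mm from the hinge line, moves with the lid.
- glass: Steel drinking glass, loose bystander, 72 mm across the rim, 105 mm high; origin at the centre of its underside.
- globe: Small plastic globe turning on its stand, loose bystander, base 84 mm across, about 150 mm high; origin at the centre of its underside.
- eraser: Blue eraser, loose bystander, 45 x 20 x 12 mm; origin at the centre of its underside.
- pointer: Wooden pointer stick, loose bystander, 343 mm long and 25 mm thick at its handle, lying on the desk beside the compartment; origin near its middle at the underside, length along its y.

How it is judged:
By the outcome, as a careful person would: the job done as asked, in the order asked, and still so for the second after the job is handed in, with the robot touching nothing.
It also fails if it takes over 69 s, if anything falls off the work surface, if the arm or the gripper's body presses on something with over 40 N, if the wrist force passes 120 N, or if a joint passes its speed limit or range.

### The arm

A 7-joint arm with a two-finger parallel gripper is mounted at the origin on the work surface. World frame = base frame: x ahead of the robot, y to its left, z up, the work surface at z = 0. Lengths are in m, angles in rad, forces in N, time in s.
With the tool pointing down it reaches from about 0.4 to 0.85 m from the base axis. Payload 6.9 kg.
Tool frame: the origin (TCP) lies between the finger pads, 19 mm behind the fingertips; this is the grasp point; z points along the fingers, y is the line along which they close (so a half turn about z gives the same grasp; the last joint's range is limited). The gripper opens to 85 mm and grips with 20 to 120 N. Pads are 22 mm wide; open, the fingers measure 114 mm over their backs; the gripper's body (76 mm by 85 mm) begins 54 mm behind the grasp point. The pads swing forward as they close: fully open they stand 13 mm farther back than shut.
Start: joints at [-1.091, 0.507, -0.238, 1.5, 0.126, 1.149, -0.155], TCP at [0.228, 0.582, 0.25] pointing down, gripper open.
Joint ranges: [-3.08, 3.08], [-0.24, 2.05], [-1.43, 1.35], [0, 2.5], [-1.52, 4.66], [0.17, 1.96], [-2.89, 2.89]. Speed limits (rad/s): [2.39, 2.39, 3.14, 3.14, 3.14, 3.14, 3.14].

### API

Orientations are given as a unit quaternion [w, x, y, z].
In Python, from station import ctrl, get_state, vision, ticket, models gives the robot as it stands. Calls block until the motion is done:
- ctrl.movep(position, orientation): joint-space move of the TCP to a pose.
- ctrl.movel(position, frame=None, max_speed=0.15): straight line of the TCP; frame=None keeps the orientation; max_speed is the mean speed in m/s.
- ctrl.set_joints(angles): joint-space move.
- ctrl.ungrasp() and ctrl.close_gripper(force=None): open the fingers fully, or close them until they stop; force is the grip in N (None keeps the last).
- ctrl.pause(seconds).
- ctrl.ik(position, orientation): joint angles nearest the present ones, or None.
- get_state(): the state.
- vision.grab_frame(name): name is "side" or "top" or "wrist"; returns (picture, depth): 480x640x3 uint8, blue, green, red; 480x640 float32, m along the optical axis (not along the pixel's ray), 0 where there is no reading.
- vision.camera_info(name): a dict with "mtx" (3x3 intrinsics, pixels), "R" (3x3) and "t" (3): a world point X has camera coordinates R X + t; the wrist camera has in their place "hand_eye" (4x4, takes a point from camera to tool coordinates, whose origin is the TCP and whose axes are the flange's). Camera axes: x right, y down, z forward; pixel columns grow to the right and rows downward; lengths in m; the calibration is good to about 2 mm. A picture is of the moment at which its call begins: read the wrist's pose just before it. camera_info takes no time and is no camera call.
A pose or a line that the arm cannot do raises ctrl.Unreachable and nothing moves.
- ticket.close_job(): hands the job in; it is judged then, once.
Trained networks look in the newest picture that a camera, given by its name, has taken for a name from the list of things; names that differ only in an ending like _2 or _b are one class to them, and where a whole thing is asked for, a point or a joint stands for the part that bears it (a point fixed in the world has none). Each returns a list of dicts, best first, with "p" (0 to 1); they miss things now and then, are a little off and sometimes report something else, mostly with a low value. They report only what shows in the picture. A call takes as long as a camera call.
- models.recognise(camera, target): "point" ([column, row] in pixels, amid what is visible of it).
- models.masks_of(camera, target): "mask" (480x640 bool, what is visible of it) and "point" ([column, row] in pixels, amid what is visible of it).
The state is a dict: "time": time; "qpos": joint angles; "qd": joint speeds; "tau": joint torques, N m; "tcp_pos": TCP position; "eef_rot": TCP orientation; "contact_force": force on the tool from outside, world axes, zero at the start; "wrist_torque": the same for the moment, N m; "width": finger opening in m; "gripper_force": force on a finger pad.
Only numpy, scipy, OpenCV 4.12 (cv2) and the standard library are available. Lean on these libraries where they do the work, as an engineer would, in place of code of your own. Each camera call takes 0.05 s, during which the arm holds its last target. There are 200 camera calls.

## Working session

There is one attempt and no reset: what is moved stays moved. The work goes in short steps, each a Python script; the robot and the scene stay as the last script left them, time stands still between calls to the robot, and variables do not carry over. Pictures are saved under pics/ and viewed, at most 10 in all, crops included, and the job is handed in when it is done.

```bash
ls; mkdir -p pics; cat > h.py <<'E'
import numpy as np, cv2
from station import ctrl, get_state, vision, ticket, models
def cloud(name,depth,T=None):
    i=vision.camera_info(name); K=np.array(i["mtx"]); v,u=np.mgrid[0:480,0:640]
    P=np.dstack([(u-K[0,2])/K[0,0]*depth,(v-K[1,2])/K[1,1]*depth,depth])
    if T is None: return (P-np.array(i["t"]).ravel())@np.array(i["R"])
    P=P@T[:3,:3].T+T[:3,3]; return P
E
python3 - <<'E'
from h import *
s=get_state(); print({k:np.round(v,3) for k,v in s.items()})
for c in ("top","side"):
    im,d=vision.grab_frame(c); cv2.imwrite(f"pics/{c}1.png",im); np.save(c+"d.npy",d)
    P=cloud(c,d)
    for t in ("case","lid","rail_mid","catch_button","glass","globe","eraser","pointer"):
        try: r=models.masks_of(c,t)
        except Exception as e: print(t,e); continue
        for q in r[:2]:
            m=q["mask"]&(d>0); X=P[m]
            print(c,t,round(q["p"],2),np.round(q["point"]),m.sum(),np.round(np.median(X,0),3) if m.sum() else "", np.round(np.percentile(X,[2,98],axis=0),3).tolist() if m.sum() else "")
            if t in("case","lid"): np.save(f"{c}_{t}.npy",q["mask"]); break
E
```

```text
pics
{'time': np.float64(0.0), 'qpos': array([-1.091,  0.508, -0.237,  1.501,  0.126,  1.149, -0.155]), 'qd': array([ 0.   , -0.   ,  0.001,  0.   ,  0.001,  0.001, -0.001]), 'tau': array([ 0.0000e+00, -6.2061e+01, -2.1860e+00, -2.4965e+01,  1.3000e-02,
        1.2000e-02,  0.0000e+00]), 'tcp_pos': array([0.228, 0.581, 0.249]), 'eef_rot': array([-0.   ,  0.186,  0.983, -0.001]), 'contact_force': array([ 0.143,  0.246, -0.409]), 'wrist_torque': array([ 0.007, -0.023,  0.059]), 'gripper_force': np.float64(0.0), 'width': np.float64(0.086)}
top case 0.65 [346. 191.] 11431 [ 0.647 -0.071  0.059] [[0.538, -0.229, 0.053], [0.736, 0.112, 0.064]]
top lid 0.95 [340. 191.] 6705 [ 0.646 -0.053  0.059] [[0.583, -0.201, 0.054], [0.709, 0.092, 0.063]]
top rail_mid 0.94 [347. 193.] 11140 [ 0.648 -0.07   0.059] [[0.539, -0.227, 0.054], [0.734, 0.11, 0.064]]
top catch_button 0.64 [335. 237.] 404 [ 0.551 -0.037  0.056] [[0.532, -0.061, 0.051], [0.571, -0.013, 0.06]]
top glass 0.83 [135. 264.] 1197 [0.493 0.404 0.061] [[0.46, 0.356, 0.0], [0.524, 0.422, 0.106]]
top glass 0.67 [452. 230.] 1289 [ 0.555 -0
[... 804 characters left out ...]
10469 [0.631 0.057 0.06 ] [[0.501, -0.217, 0.005], [0.727, 0.13, 0.064]]
side catch_button 0.55 [272. 257.] 10403 [0.632 0.058 0.06 ] [[0.502, -0.217, 0.005], [0.727, 0.13, 0.064]]
side catch_button 0.52 [317. 232.] 232 [ 0.551 -0.034  0.058] [[0.532, -0.056, 0.057], [0.569, -0.013, 0.06]]
side glass 0.94 [300. 417.] 4577 [0.491 0.4   0.074] [[0.46, 0.361, 0.008], [0.523, 0.427, 0.106]]
side globe 0.61 [356. 156.] 1925 [ 0.51  -0.354  0.094] [[0.467, -0.446, 0.001], [0.556, -0.333, 0.141]]
side eraser 0.89 [369. 404.] 462 [0.418 0.316 0.012] [[0.403, 0.293, 0.003], [0.434, 0.333, 0.014]]
side pointer 0.71 [378. 198.] 520 [ 0.457 -0.288  0.017] [[0.349, -0.296, 0.008], [0.546, -0.283, 0.022]]
```

```bash
python3 - <<'E'
from h import *
for c in("top","side"):
    d=np.load(c+"d.npy");P=cloud(c,d)
    m=np.load(c+"_lid.npy")&(d>0)
    r=cv2.minAreaRect((P[m][:,:2]*1000).astype(np.float32)); print(c,"lid",r)
    m=np.load(c+"_case.npy")&(d>0)&(P[...,2]>.05)
    r=cv2.minAreaRect((P[m][:,:2]*1000).astype(np.float32)); print(c,"case",r)
im=cv2.imread("pics/top1.png"); cv2.imwrite("pics/c.png",cv2.resize(im[110:310,220:480],None,fx=3,fy=3))
E
```

```text
top lid ((646.5070190429688, -54.14064025878906), (110.55416870117188, 310.9497375488281), 9.205997467041016)
top case ((623.0756225585938, -58.04966735839844), (210.63731384277344, 346.55316162109375), 9.128684043884277)
side lid ((645.7093505859375, -50.121734619140625), (108.35182189941406, 317.23291015625), 9.613945007324219)
side case ((622.0479125976562, -53.43214416503906), (209.8751678466797, 352.2336730957031), 8.991744041442871)
```

View pics/top1.png

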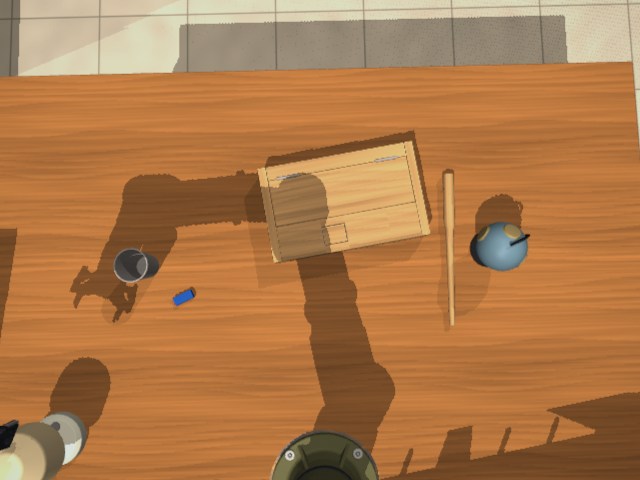

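View pics/c.png

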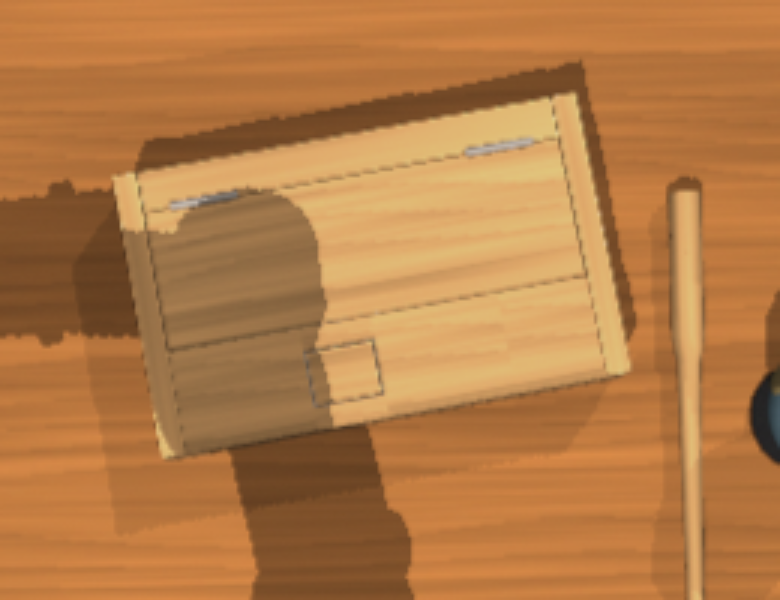

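```bash
cat >> h.py <<'E'
yaw=np.radians(9.1); C=np.array([.6226,-.0565,0]); c_,s_=np.cos(yaw),np.sin(yaw)
Rz=np.array([[c_,-s_,0],[s_,c_,0],[0,0,1]])
W=lambda x,y,z: C+Rz@np.array([x,y,z])/1000      # case mm -> world m
L=lambda p: (np.asarray(p)-C)@Rz*1000
a=yaw/2+np.pi/2; Q=[0,np.cos(a),np.sin(a),0]     # tool x = -case x
def st(): 
    s=get_state(); print("t%.1f"%s["time"],"case",np.round(L(s["tcp_pos"]),1),"F",np.round(s["contact_force"],1)); return s
E
python3 - <<'E'
from h import *
print(np.round(vision.camera_info("wrist")["hand_eye"],3))
ctrl.close_gripper(20); st()
ctrl.movep(W(-68.5,32,190),Q); s=st()
im,d=vision.grab_frame("wrist"); cv2.imwrite("pics/w1.png",im)
r=models.masks_of("wrist","catch_button")
T=np.array(vision.camera_info("wrist")["hand_eye"])
from scipy.spatial.transform import Rotation as Ro
q=s["eef_rot"]; A=np.eye(4); A[:3,:3]=Ro.from_quat([q[1],q[2],q[3],q[0]]).as_matrix(); A[:3,3]=s["tcp_pos"]
P=cloud("wrist",d,A@T)
for x in r[:2]:
    m=x["mask"]&(d>0); X=L(P[m]); print(x["p"],x["point"],m.sum(),np.round(np.percentile(X,[2,50,98],axis=0),1).tolist())
E
```

```text
[[-0.001 -0.964 -0.265  0.068]
 [ 1.    -0.001 -0.001  0.001]
 [ 0.001 -0.265  0.964 -0.125]
 [ 0.     0.     0.     1.   ]]
t1.7 case [-288.4  692.7  250. ] F [-0.2  0.5  0.2]
t4.2 case [-68.1  33.  190.1] F [-0.1  1.  -0. ]
0.96 [319.7, 239.6] 3208 [[-86.9, 10.3, 56.5], [-68.9, 33.2, 58.3], [-50.1, 56.5, 59.6]]
```

View pics/w1.png

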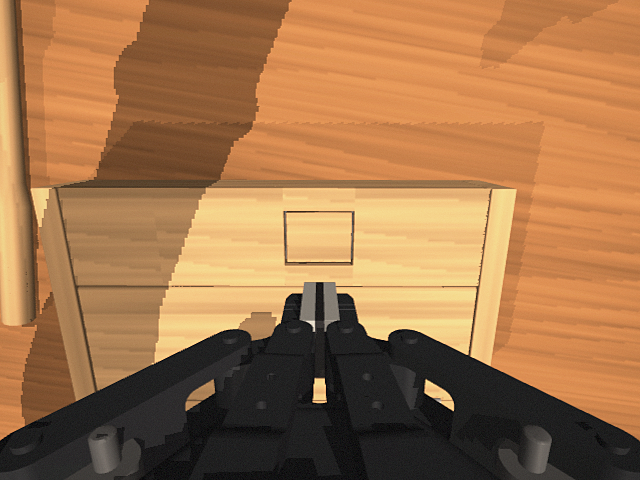

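```bash
python3 - <<'E'
from h import *
ctrl.movel(W(-68.5,33,92),max_speed=.1); s=st(); f0=s["contact_force"][2]
z=92
while z>62:
    z-=1.5 if z>80 else .75
    ctrl.movel(W(-68.5,33,z),max_speed=.04); s=st()
    if s["contact_force"][2]-f0>9: break
im,d=vision.grab_frame("side"); cv2.imwrite("pics/s2.png",im)
E
```

```text
t5.4 case [-68.1  32.9  92.5] F [ 0.8  0.3 -0.9]
t5.6 case [-68.3  33.   90.8] F [ 0.2  0.4 -0.1]
t5.9 case [-68.5  33.   89. ] F [-0.7  0.   0.4]
t6.1 case [-68.6  33.   87.4] F [-0.3  0.2  0.1]
t6.4 case [-68.6  33.   85.9] F [ 0.   0.2 -0.1]
t6.6 case [-68.6  33.   84.4] F [ 0.4 -0.9 -0.1]
t6.9 case [-68.6  33.   82.9] F [-0.1 -0.3 -0.2]
t7.1 case [-68.5  33.   81.4] F [-0.1  0.  -0.5]
t7.4 case [-68.6  33.   79.9] F [0.3 0.3 0.4]
t7.6 case [-68.5  33.   79.2] F [ 0.6  0.1 -0.4]
t7.9 case [-68.5  33.   78.5] F [-1.3  0.2 -0.1]
t8.1 case [-68.5  33.   77.7] F [-0.3 -0.6  0.7]
t8.4 case [-68.5  33.   76.9] F [ 0.4  0.5 -0.2]
t8.6 case [-68.4  33.   76.3] F [ 0.1 -0.5  1.2]
t8.9 case [-68.4  33.   75.6] F [-0.6 -0.5  2.2]
t9.1 case [-68.4  33.   74.8] F [ 0.3 -0.3  2. ]
t9.4 case [-68.4  33.   74. ] F [0.6 0.3 2.8]
t9.6 case [-68.4  33.   73.3] F [-0.6  0.7  3.1]
t9.9 case [-68.4  33.   72.5] F [-0.5 -0.8  2.9]
t10.1 case [-68.4  33.   71.8] F [ 0.  -0.6  5.1]
t10.4 case [-68.4  33.   71.3] F [-1.3 -0.2  7. ]
t10.6 case [-68.4  33.   71.2] F [-2.8  0.1 13.8]
```

```bash
python3 - <<'E'
from h import *
ctrl.movel(W(-68.5,33,88),max_speed=.08); ctrl.pause(.6); st()
im,d=vision.grab_frame("side"); cv2.imwrite("pics/s3.png",im)
P=L(cloud("side",d)); r=models.masks_of("side","lid")
for x in r[:1]:
    m=x["mask"]&(d>0); X=P[m]; X=X[np.abs(X[:,1])<150]; print(x["p"],m.sum(),np.round(np.percentile(X,[1,50,99],axis=0),1).tolist())
    v=np.linalg.svd(X-X.mean(0),full_matrices=False)[2][2]; print("normal",v, "angle",np.arctan2(abs(v[0]),abs(v[2])))
E
```

```text
t11.7 case [-68.5  33.   88. ] F [ 0.3 -0.  -0.5]
0.95 3080 [[-12.3, -144.7, 17.2], [28.5, 27.5, 101.2], [75.3, 148.0, 129.6]]
normal [-0.65222734  0.01580891 -0.75785854] angle 0.7106266385410462
```

View pics/s3.png

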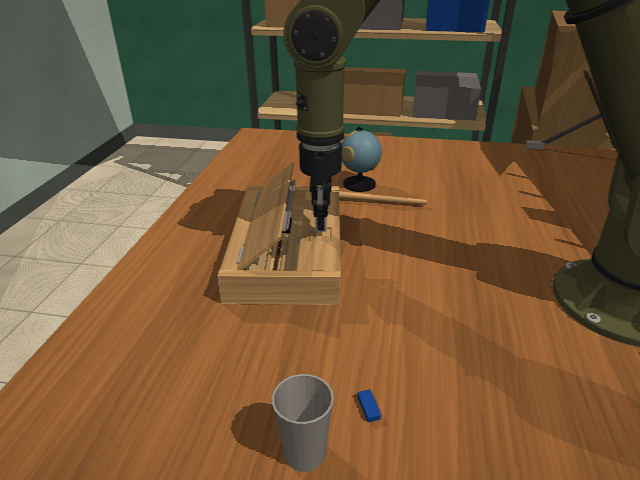

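```bash
cat >> h.py <<'E'
def push(ths,off=11.):
    for th in ths:
        c,s=np.cos(th),np.sin(th)
        ctrl.movel(W(75-104*c-6*s-off,33,60+104*s-6*c-6),max_speed=.06)
        f=np.linalg.norm(st()["contact_force"])
        if f>15: print("stop",th); break
def lid(n):
    im,d=vision.grab_frame("side"); cv2.imwrite(f"pics/{n}.png",im)
    P=L(cloud("side",d)); r=models.masks_of("side","lid")
    for x in r[:1]:
        m=x["mask"]&(d>0); X=P[m]; X=X[(np.abs(X[:,1])<150)&(X[:,2]>70)]; print(x["p"],len(X),np.round(np.percentile(X,[1,50,99],axis=0),1).tolist())
        v=np.linalg.svd(X-X.mean(0),full_matrices=False)[2][2]; print("normal",v,"angle",np.arctan2(abs(v[0]),abs(v[2])))
E
python3 - <<'E'
from h import *
ctrl.movel(W(-62,33,117),max_speed=.08); st()
ctrl.movel(W(-28,33,117),max_speed=.08); st()
push(np.arange(.65,1.56,.07)); lid("s4")
E
```

```text
t12.3 case [-62.1  33.  117. ] F [-0.8  0.1 -0.1]
t12.9 case [-28.5  33.  116.5] F [-0.7 -0.8 -0.8]
t13.1 case [-22.9  32.8 111.7] F [-1.5 -1.   1.7]
t13.4 case [-17.9  32.9 118.7] F [-1.2 -0.4  1.6]
t13.7 case [-12.3  33.2 124.1] F [ 0.5 -0.6  0.3]
t14.0 case [ -7.7  33.1 129.2] F [ 0.8 -0.6 -0.1]
t14.2 case [ -2.4  33.  134. ] F [ 0.4  0.  -0.1]
t14.5 case [  3.2  33.  138.5] F [ 0.8 -0.7  0.1]
t14.8 case [  9.1  33.  142.5] F [-0.5 -0.2 -0.3]
t15.1 case [ 15.4  33.1 146.1] F [-0.7  1.1 -0.9]
t15.3 case [ 22.   33.1 149.2] F [ 0.7 -0.  -0.3]
t15.6 case [ 28.7  33.1 151.9] F [-0.4 -0.1 -0.5]
t15.9 case [ 35.6  33.1 154.1] F [ 1.   0.1 -1.2]
t16.2 case [ 42.7  33.  155.9] F [ 0.  -0.1  0.5]
t16.4 case [ 49.8  33.  157.1] F [-0.8 -0.2 -0.8]
0.93 1187 [[60.3, -55.8, 70.8], [71.2, 79.3, 122.2], [79.2, 148.9, 165.4]]
normal [-0.99969525  0.0081416   0.02330517] angle 1.54748827636878
```

View pics/s4.png

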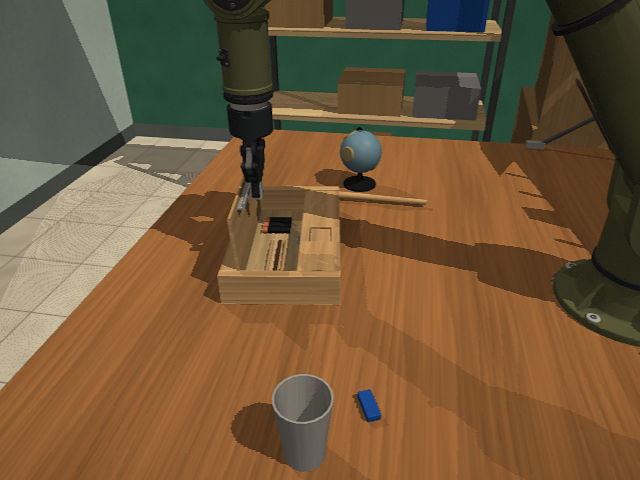

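```bash
python3 - <<'E'
from h import *
ctrl.movel(W(0,33,160),max_speed=.1); ctrl.movel(W(-70,33,200),max_speed=.12); ctrl.movel(W(-180,33,230),max_speed=.15); st()
im,d=vision.grab_frame("side"); cv2.imwrite("pics/s5.png",im)
P=L(cloud("side",d)); r=models.masks_of("side","lid")
m=r[0]["mask"]&(d>0); m=cv2.erode(m.astype(np.uint8),np.ones((3,3)))>0
X=P[m]; 
for z in range(70,165,10):
    k=(X[:,2]>z)&(X[:,2]<z+10)&(X[:,1]<140)&(np.abs(X[:,0]-70)<25); print(z,k.sum(),np.round(np.median(X[k],0),1) if k.any() else "")
d=vision.grab_frame("top")[1]; P=L(cloud("top",d)); k=(P[...,2]>100)&(np.abs(P[...,1])<140)&(P[...,0]>20)&(P[...,0]<130); X=P[k]
print(np.round(np.percentile(X,[5,50,95],axis=0),1).tolist(),len(X))
E
```

```text
t18.9 case [-179.    33.1  229.9] F [-0.   0.5  0.1]
70 134 [69.3 25.2 75.2]
80 137 [69.9 23.3 84.9]
90 150 [70.5 31.2 95.2]
100 140 [ 71.1  25.2 105. ]
110 144 [ 71.6  23.2 114.7]
120 65 [ 72.1  94.7 122.7]
130 50 [ 72.9 107.  135.2]
140 46 [ 73.4 109.5 145.9]
150 370 [ 70.4  25.  154.6]
160 215 [ 74.5  34.8 162.8]
[[61.2, -125.6, 113.1], [73.1, 1.8, 154.4], [79.2, 126.2, 164.0]] 1486
```

View pics/s5.png

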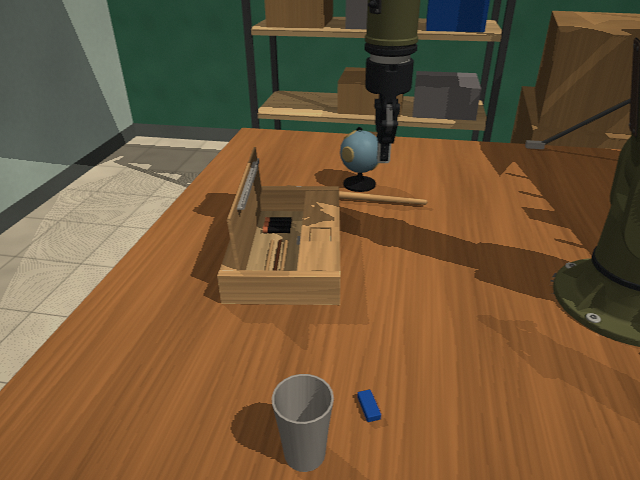

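The lid stands upright by itself (edge from about (233,268) to (255,152)). The gripper is clear, and the glass, eraser, pointer and globe are where they were.

```bash
python3 -c "
from h import *
print(ticket.close_job())"
```

```text
the job is handed in; nothing more can be done
None
```

The compartment is open: I pressed the catch fully in, the lid sprang ajar, and I pushed it upright with the closed fingers; it measured about 1.6 rad and stayed there by itself. The other things on the desk were not moved, and I handed the job in at about 19 s of robot time.

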